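Turn the freshly painted figurine to the lamp on its locking turntable

ROBOT

A 6-joint arm with a two-finger parallel gripper is mounted at the origin on the work surface. World frame = base frame: x ahead of the robot, y to its left, z up, the work surface at z = 0. Lengths are in m, angles in rad, forces in N, time in s.
With the tool pointing down it reaches from about 0.25 to 0.8 m from the base axis. Payload 3.9 kg.
Tool frame: the origin (TCP) lies midway between the tips of the shut fingers; the grasp point (between the pads) lies 19 mm behind it; z points along the fingers, y is the line along which they close (so a half turn about z gives the same grasp; the last joint's range is limited). The gripper opens to 85 mm and grips with 20 to 120 N. Pads are 22 mm wide; open, the fingers measure 114 mm over their backs; the gripper's body (76 mm by 85 mm) begins 54 mm behind the grasp point. The pads swing forward as they close: fully open they stand 13 mm farther back than shut.
Start: joints at [1.227, 0.26, -0.138, 1.173, 0, 1.571], TCP at [0.177, 0.494, 0.21] pointing down, gripper open.
Joint ranges: [-2.78, 2.78], [-0.83, 1.72], [-1.28, 1.37], [-1.9, 2.12], [-1.57, 1.48], [-3.14, 3.14]. Speed limits (rad/s): [2.57, 2.57, 3.14, 3.14, 3.14, 3.14].

INTERFACE

Orientations are given as [roll, pitch, yaw] about the fixed x, y, z axes, in that order (R = Rz(yaw) Ry(pitch) Rx(roll)).
In Python, from cell import robot gives the robot as it stands. Calls block until the motion is done:
- robot.move_pose(position, orientation): joint-space move of the TCP to a pose.
- robot.servo_line(position, attitude=None, speed=0.15, guard=None): straight line of the TCP; attitude=None keeps the orientation; speed is the mean speed in m/s. With guard (N) it stops when the force on the tool has changed by that much, and returns True; else False.
- robot.set_joints(angles): joint-space move.
- robot.release() and robot.close_gripper(force=None): open the fingers fully, or close them until they stop; force is the grip in N (None keeps the last).
- robot.dwell(seconds).
- robot.inverse_kinematics(position, orientation): joint angles nearest the present ones, or None.
- robot.grab_frame(name): name is "side" or "top"; returns the picture (480x640x3 uint8, blue, green, red); there is no depth.
- robot.camera_info(name): a dict with "fx", "fy", "cx", "cy" (pixels), "extrinsics" (4x4, takes a point from world to camera coordinates). Camera axes: x right, y down, z forward; pixel columns grow to the right and rows downward; lengths in m; the calibration is good to about 2 mm. A picture is of the moment at which its call begins. camera_info takes no time and is no camera call.
A pose or a line that the arm cannot do raises robot.Unreachable and nothing moves.
- robot.hand_in(): hands the job in; it is judged then, once.
Readings, each from a call of its own:
- robot.read_clock(): time.
- robot.read_joint_pos(): joint angles.
- robot.read_qvel(): joint speeds.
- robot.read_joint_torque(): joint torques, N m.
- robot.read_ee_pos(): TCP position.
- robot.read_tcp_rot(): TCP orientation.
- robot.read_ft_force(): force on the tool from outside, world axes, zero at the start.
- robot.read_wrist_torque(): the same for the moment, N m.
- robot.read_grip_width(): finger opening in m.
- robot.read_grip_force(): force on a finger pad.
Only numpy, scipy, OpenCV 4.12 (cv2) and the standard library are available. Lean on these libraries where they do the work, as an engineer would, in place of code of your own. Each camera call takes 0.05 s, during which the arm holds its last target. There are 200 camera calls.

TASK

Pull the turntable's lock knob straight out until it stays out by itself and let go of it, turn the table by its peg until the figurine faces the little lamp, and push the knob fully home again so that the table is locked there. Then tug the peg sideways (round the table) with a steady pull of about 10 N for a moment to prove that the lock holds, and let go. The figurine's paint is wet, so do not touch it, and leave the things round the turntable standing where they are.

Things in the scene. Friction and masses are not known exactly. Their poses are not given: they have to be found in the camera images.
- stand: Fixed grey stand. Origin on the table top on the turntable's vertical axis; z up; -x points from that axis to the lock knob's side, roughly the robot's (yaw within 0.5 rad). On that side a post 20 mm wide (y) and 88 mm high, 130 to 148 mm out, carries by an arm 74 to 88 mm up the knob's guide tube (22 mm in diameter), which ends 4 mm below the knob when home.
- turntable (a joint): Angle of the round aluminium turntable about the vertical, rad, anticlockwise from above positive; 0 at the start, stops at -2.5 and 2.5. It can lock at 0, +-60 and +-120 degrees. The round-nosed pin pulls it true from up to about 3 degrees off; farther off, the knob will not go home. Unlocked it turns with light friction (0.06 N m); locked it has up to 2 degrees of play either way.
- lock_knob (a joint): How far the lock knob is pulled out along its axis, m: 0 fully home (locked), 0.020 fully out. A spring detent holds it at both ends and snaps over at the middle (0.010); it takes about 7 N to get past, either way.
- knob_mid (a point): Middle of the lock knob, on its axis: black, round, 32 mm in diameter, 28 mm long. The axis leans 35 degrees from vertical away from the turntable: pulling goes up and out, (-0.574, 0, 0.819) in the stand's axes, which is this point's own z; its y is the stand's y. At home it lies 118 mm from the turntable's axis, 107.5 mm above the work table.
- knob_top (a point): Centre of the lock knob's end face, 14 mm from knob_mid along the pulling direction.
- peg (a point): Steel turning peg that stands upright on the turntable, 60 mm from its axis, behind the figurine's back: 14 mm in diameter, from 74 to 120 mm above the work table (wider, 22 mm, at its foot). This point is on the peg's axis 100 mm up. It turns with the table; at turntable angle 0 it lies on the stand's +x side.
- axis_top (a point): Point on the turntable's axis at the level of its flat top (140 mm in diameter), 70.5 mm above the work table. Round the top a rim slopes down 35 degrees to a diameter of 200 mm, 49.5 mm up.
- front (a point): Point that turns with the table, 170 mm from the axis in the direction that the figurine faces (opposite to the peg), 70 mm up. At turntable angle 0 it lies on the stand's -x side.
- figurine: Wet-painted figurine fixed on the middle of the turntable's top: round base 56 mm in diameter and 25 mm high, above it a slim figure, 77 mm high in all, that holds a bowl forward (towards point front; the bowl reaches 36 mm from the axis). Origin at the centre of its underside. Never touch it.
- lock_pin: Pin of the lock knob, inside the guide tube, 10 mm thick; moves with the knob and enters the holes of the rim, so it bears the load when the locked table is tugged.
- index_ring: Ring of six lock holes inside the turntable's rim, 85 mm from the axis; origin on the axis. Turns with the table.
- lamp_mid (a point): White mushroom-shaped table lamp, 138 mm high, round foot 68 mm and round shade 72 mm in diameter. This point is on its axis half-way up. It stands on the table about 172 mm from the turntable's axis, in the direction of one of the lock positions +-60 or +-120 degrees.
- jar_mid (a point): Glass jar with brushes, 62 mm in diameter, 88 mm high, the brushes reach 167 mm; this point on its axis 44 mm up. Stands on another of the four places; an obstacle to leave alone.
- bottle_mid (a point): White bottle, 58 mm in diameter, 150 mm high; this point on its axis half-way up. Obstacle on another of the four places.
- pot_mid (a point): Closed paint pot with a white lid, 64 mm in diameter, 56 mm high; this point on its axis half-way up. Obstacle on another of the four places.
Mind the look-alikes: they are no part of the job. What is shaped like the part that bears lamp_mid but orange or yellow is not meant.

How it is judged:
By the outcome, as a careful person would: the job done as asked, in the order asked, and still so for the second after the job is handed in, with the robot touching nothing.
It also fails if it takes over 72 s, if anything falls off the work surface, if the arm or the gripper's body presses on something with over 40 N, if the wrist force passes 120 N, or if a joint passes its speed limit or range.

## Working session

There is one attempt and no reset: what is moved stays moved. The work goes in short steps, each a Python script; the robot and the scene stay as the last script left them, time stands still between calls to the robot, and variables do not carry over. Pictures are saved under pics/ and viewed, at most 10 in all, crops included, and the job is handed in when it is done.

```bash
mkdir -p pics; ls; python3 - <<'E'
from cell import robot
import cv2
for n in("side","top"):
    cv2.imwrite(f"pics/{n}0.png",robot.grab_frame(n)); c=robot.camera_info(n); print(n,c)
print(robot.read_clock(),robot.read_tcp_rot(),robot.read_grip_width())
E
```

```text
pics
side {'fx': 532.897124220473, 'fy': 532.897124220473, 'cx': 313.5642706946844, 'cy': 241.12777409995275, 'extrinsics': array([[-0.73736019, -0.67529985,  0.01643343,  0.44165481],
       [-0.51559102,  0.54692325, -0.65957627,  0.38416462],
       [ 0.43642393, -0.49481822, -0.75145797,  0.74495254],
       [ 0.        ,  0.        ,  0.        ,  1.        ]])}
top {'fx': 456.68595751617545, 'fy': 456.68595751617545, 'cx': 314.5190708662796, 'cy': 240.456022439229, 'extrinsics': array([[-0.01221879, -0.99971311, -0.02060088, -0.01632958],
       [-0.98354236,  0.01573019, -0.17999161,  0.6106965 ],
       [ 0.18026403,  0.01806256, -0.9834524 ,  0.79336803],
       [ 0.        ,  0.        ,  0.        ,  1.        ]])}
0.1 [-3.13980737e+00  7.72540710e-06  2.79779126e+00] 0.08527638051158323
```

View pics/side0.png

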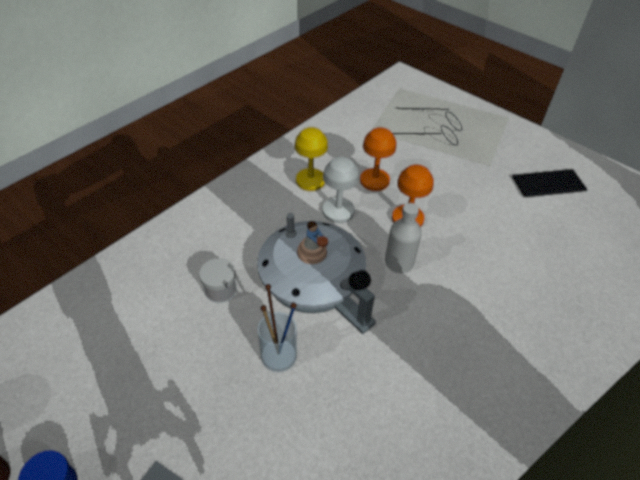

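View pics/top0.png

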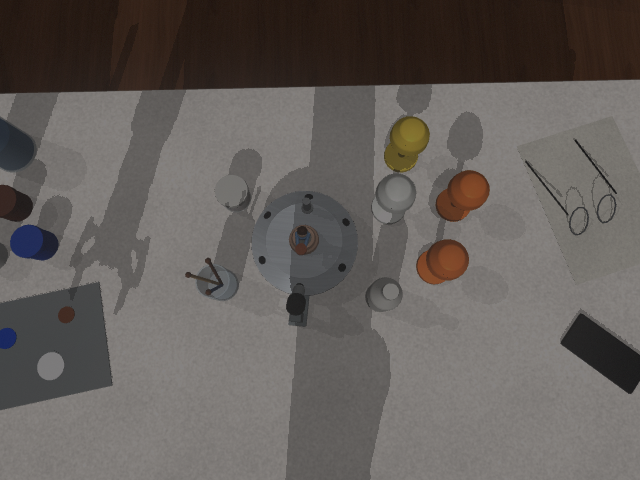

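Side view: knob at about (360,280), peg (291,225), white lamp (341,190), bottle (403,240), pot (217,280), jar (278,345). Top view: rim holes near (267,215), (309,197), (346,222), (342,267), (262,260); knob at (296,303), peg at (307,203), white lamp at (396,193), so the turn should be +120°. Next I fit the holes to get the axis and yaw.

```bash
cat > h.py <<'E'
import numpy as np, cv2
from cell import robot
def ray(n,px):
    c=robot.camera_info(n);E=c["extrinsics"];R,t=E[:3,:3],E[:3,3]
    d=R.T@np.array([(px[0]-c["cx"])/c["fx"],(px[1]-c["cy"])/c["fy"],1]);return -R.T@t,d/np.linalg.norm(d)
def onz(n,px,z):
    o,d=ray(n,px);return o+d*(z-o[2])/d[2]
def tri(a,b):
    (o1,d1),(o2,d2)=ray("side",a),ray("top",b)
    s=np.linalg.lstsq(np.c_[d1,-d2],o2-o1,rcond=None)[0]
    p,q=o1+s[0]*d1,o2+s[1]*d2;return (p+q)/2,np.linalg.norm(p-q)
def dark(g,c,r=8):
    x,y=c;w=g[y-r:y+r+1,x-r:x+r+1].astype(float)
    k=np.clip(0.5*(np.median(w)+w.min())-w,0,None);k[k<0]=0
    Y,X=np.mgrid[y-r:y+r+1,x-r:x+r+1];return np.array([(k*X).sum(),(k*Y).sum()])/k.sum()
E
python3 - <<'E'
from h import *
from scipy.optimize import least_squares
for n,cs in (("top",[(267,215),(309,197),(346,222),(342,267),(262,260)]),("side",[(265,263),(296,292),(358,250)])):
    g=cv2.imread(f"pics/{n}0.png",0)
    px=[dark(g,c,5) for c in cs];P=np.array([onz(n,p,.059)[:2] for p in px])
    f=lambda v:(P-v[:2]).ravel() if 0 else (P-np.array([v[:2]+.085*np.array([np.cos(v[2]+k*np.pi/3),np.sin(v[2]+k*np.pi/3)]) for k in np.round((np.arctan2(*(P-v[:2]).T[::-1])-v[2])/(np.pi/3))])).ravel()
    best=min((least_squares(f,[*( [.62,0] if 0 else P.mean(0)),y]) for y in np.linspace(-.5,.5,9)),key=lambda r:r.cost)
    print(n,np.round(px,1).tolist(),best.x,np.abs(best.fun).max(),np.hypot(*(P-best.x[:2]).T))
# knob black blob
ks={}
for n,c in (("side",(360,281)),("top",(296,303))):
    im=cv2.imread(f"pics/{n}0.png");m=(im.max(2)<45).astype(np.uint8)
    N,L,S,C=cv2.connectedComponentsWithStats(m)
    for i in range(1,N):
        if np.hypot(*(C[i]-c))<15 and S[i,4]>20: print(n,S[i],C[i])
for n in("side","top"):
    im=cv2.imread(f"pics/{n}0.png")
    x,y=(210,130) if n=="side" else (180,150)
    cv2.imwrite(f"pics/{n}c.png",cv2.resize(im[y:y+180,x:x+240] if n=="top" else im[y:y+250,x:x+240],None,fx=3.3 if n=="top" else 2.4,fy=3.3 if n=="top" else 2.4,interpolation=2))
E
```

```text
top [[267.0, 214.7], [308.8, 195.9], [345.5, 221.7], [341.6, 267.1], [261.6, 259.5]] [ 0.61003334 -0.00537527 -0.1103178 ] 0.0006908658577945426 [0.08511094 0.08575241 0.08494983 0.08520153 0.08540715]
side [[264.9, 262.5], [295.5, 291.9], [356.9, 249.5]] [ 0.61094555 -0.00596757 -0.10921332] 0.00032611391691406144 [0.08533469 0.08515988 0.08531068]
side [348 271  23  20 339] [358.9380531  280.20353982]
top [286 293  20  29 368] [296.03804348 304.33967391]
```

View pics/topc.png

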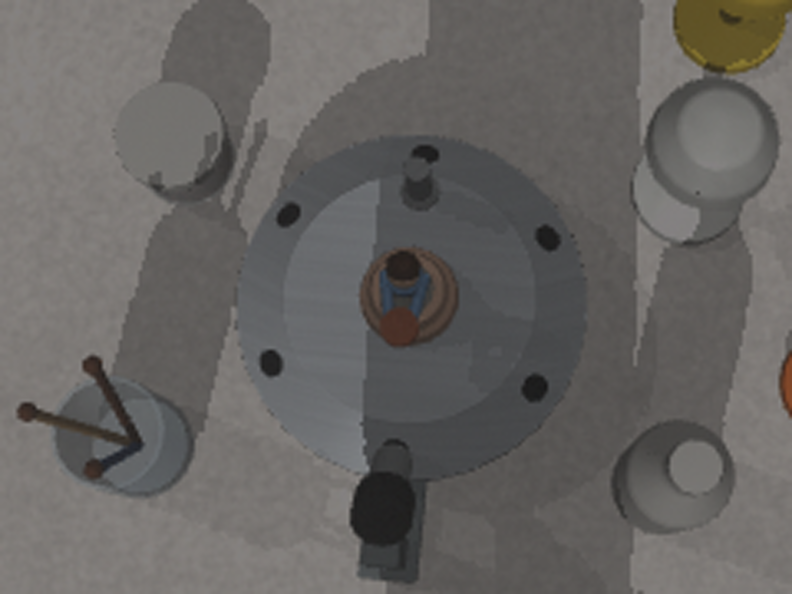

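View pics/sidec.png

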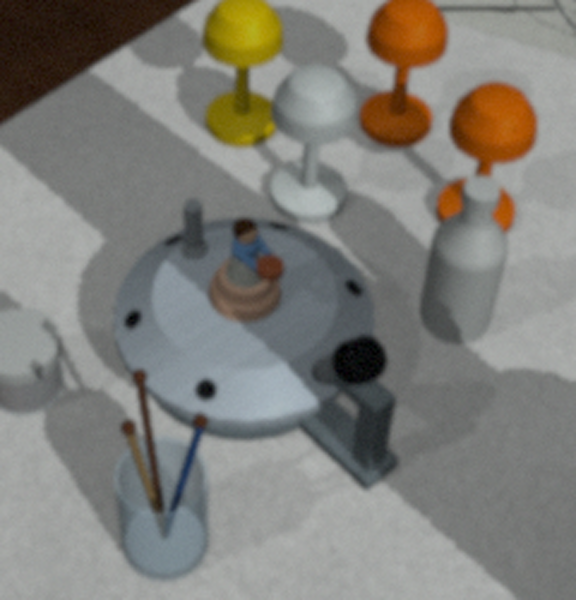

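Crops confirm it: pot upper-left, jar lower-left with brush heads near (95,365), white lamp upper-right, bottle lower-right, and the figurine faces the knob (the bowl is toward it). I check these against the stand frame and the IK.

```bash
cat >> h.py <<'E'
from scipy.spatial.transform import Rotation as Ro
AX=np.array([.6105,-.0057,0]);YAW=-.110
S=Ro.from_euler('z',YAW).as_matrix()
W=lambda p:AX+S@np.array(p,float)
PULL=S@np.array([-.5736,0,.8192])
KM=W([-.118,0,.1075])
# knob grasp: tool z=-PULL, tool y=+-stand y
def att(z,y):
    return Ro.from_matrix(np.c_[np.cross(y,z),y,z]).as_euler('xyz')
def pegatt(a,off=0): # finger closing line tangential at peg angle a (stand), plus off
    t=YAW+a+off;return att(np.array([0,0,-1.]),np.array([-np.sin(t),np.cos(t),0]))
def pegpos(a,z,r=.06): return W([r*np.cos(a),r*np.sin(a),z])
E
python3 - <<'E'
from h import *
def proj(n,p):
    c=robot.camera_info(n);q=c["extrinsics"][:3]@[*p,1];return np.round([c["fx"]*q[0]/q[2]+c["cx"],c["fy"]*q[1]/q[2]+c["cy"]],1)
print("knob mid/top",[(proj(n,KM),proj(n,KM+.014*PULL)) for n in("side","top")])
print("peg top",[proj(n,pegpos(0,.12)) for n in("side","top")])
print("knob tri",tri((358.9,280.2),(296,304.3)),KM)
def st(p): q=S.T@(p-AX);return np.round(q,3),round(float(np.hypot(*q[:2])),3),round(float(np.degrees(np.arctan2(q[1],q[0]))),1)
c=lambda x,y:(180+x/3.3,150+y/3.3)
print("lamp",st(onz("top",c(685,195),.005)),st(onz("top",c(712,145),.12)))
for b,z in((c(95,365),.165),(c(27,412),.16),(c(95,468),.16)): print("brush",st(onz("top",b,z)))
q0=robot.read_joint_pos();print(q0)
for s in(1,-1):
    y=s*S@[0,1,0]
    for d in(0,.02,.08): print("knob",s,d,robot.inverse_kinematics(KM+PULL*(d-.019),att(-PULL,y)))
for off in(0,np.pi,-np.pi/2,np.pi/2):
    print("peg",off,[np.round(q,2).tolist() if (q:=robot.inverse_kinematics(pegpos(a,.093),pegatt(a,off))) is not None else None for a in np.radians([0,60,120])])
E
```

```text
knob mid/top [(array([359.1, 279.4]), array([363.1, 278.1])), (array([295.8, 303. ]), array([294.9, 307.5]))]
peg top [array([290. , 214.7]), array([306.1, 200.2])]
knob tri (array([0.49199153, 0.00751063, 0.10630203]), np.float64(0.002101044794561751)) [0.49321318 0.00725384 0.1075    ]
lamp (array([ 0.088, -0.156,  0.005]), 0.179, -60.6) (array([ 0.086, -0.154,  0.12 ]), 0.176, -61.0)
brush (array([-0.067,  0.143,  0.165]), 0.158, 115.0)
brush (array([-0.092,  0.174,  0.16 ]), 0.197, 117.9)
brush (array([-0.116,  0.137,  0.16 ]), 0.18, 130.2)
[ 1.22700810e+00  2.60620241e-01 -1.39263629e-01  1.17269774e+00
 -7.70188126e-06  1.57080951e+00]
knob 1 0 [ 0.08900039  0.01630209 -1.07185571 -0.11888568 -0.11363313  0.16372032]
knob 1 0.02 [ 0.09658239 -0.04062949 -1.05964211 -0.04901332 -0.11792152  0.17001518]
knob 1 0.08 [ 0.12317129 -0.20118409 -1.0073621   0.16658945 -0.13292247  0.19214236]
knob -1 0 [ 0.08900039  0.01630209 -1.07185571 -0.11888568 -0.11363313 -2.97787233]
knob -1 0.02 [ 0.09658239 -0.04062949 -1.05964211 -0.04901332 -0.11792152 -2.97157748]
knob -1 0.08 [ 0.12317129 -0.20118409 -1.0073621   0.16658945 -0.13292247 -2.94945029]
peg 0 [[-0.02, 0.57, 0.05, 1.05, -0.0, 0.09], [0.07, 0.53, -0.02, 1.02, 0.0, -0.87], [0.08, 0.44, -0.19, 0.95, 0.0, -1.9]]
peg 3.141592653589793 [[-0.02, 0.57, 0.05, 1.05, 0.0, -3.05], [0.07, 0.53, -0.02, 1.02, 0.0, 2.27], [0.08, 0.44, -0.19, 0.95, 0.0, 1.24]]
peg -1.5707963267948966 [[-0.02, 0.57, 0.05, 1.05, 0.0, 1.66], [0.07, 0.53, -0.02, 1.02, 0.0, 0.7], [0.08, 0.44, -0.19, 0.95, 0.0, -0.33]]
peg 1.5707963267948966 [[-0.02, 0.57, 0.05, 1.05, 0.0, -1.48], [0.07, 0.53, -0.02, 1.02, 0.0, -2.44], [0.08, 0.44, -0.19, 0.95, 0.0, 2.81]]
```

```bash
python3 - <<'E'
from h import *
A=att(-PULL,S@[0,1,0]);K=lambda d:KM+PULL*(d-.019)
p=robot.read_ee_pos();robot.servo_line(np.array(p)+[0,0,.08])
robot.move_pose(K(.17),A)
robot.servo_line(K(.05),A,.15);print(robot.servo_line(K(0),A,.08,guard=8))
f0=np.array(robot.read_ft_force());robot.close_gripper(40)
print(robot.read_grip_width(),robot.read_ft_force(),f0)
print(robot.servo_line(K(.0215),A,.03,guard=30),robot.read_ee_pos(),K(.0215),robot.read_ft_force(),robot.read_grip_width())
robot.release();robot.dwell(.2);print(robot.read_ft_force())
robot.servo_line(K(.11),A,.15)
cv2.imwrite("pics/s1.png",robot.grab_frame("side"));im=robot.grab_frame("top")
for n,c in (("side",(355,272)),("top",(294,308))):
    im=robot.grab_frame(n);m=(im.max(2)<45).astype(np.uint8)
    N,L,s,C=cv2.connectedComponentsWithStats(m)
    print(n,[(s[i].tolist(),C[i].round(1)) for i in range(1,N) if np.hypot(*(C[i]-c))<30 and s[i,4]>20])
print(robot.read_clock())
E
```

```text
False
0.029110128153237807 [-6.76042703  3.81817828  8.53018527] [-0.47906101 -0.27832015  0.13807156]
True [0.49234091 0.00877267 0.10924784] [0.49178785 0.00741126 0.109548  ] [ 6.85960985 -0.54473426 -5.8329713 ] 0.02936360728489736
[-0.13677666 -0.18905343 -0.27768342]
side []
top [([285, 299, 20, 23, 374], array([294.5, 310.4]))]
7.4
```

View pics/s1.png

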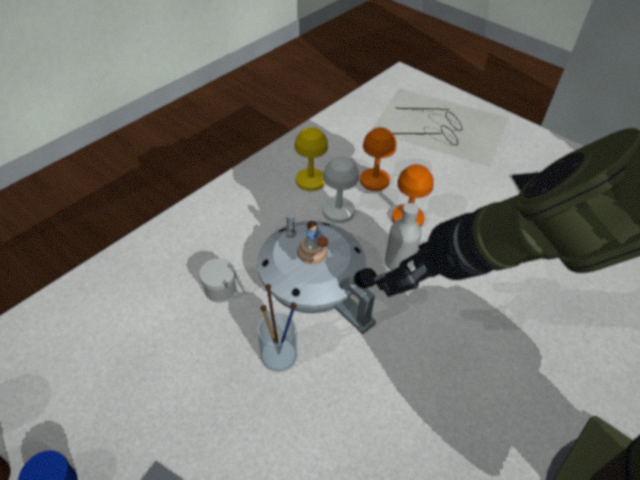

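The side view shows the knob clear of the fingers and out (it moved 6 px along the pull in the top view, as predicted), with everything else in place. Next, turn the table.

```bash
cat >> h.py <<'E'
from scipy.optimize import least_squares
def holes(im,n="top"):
    g=cv2.cvtColor(im,cv2.COLOR_BGR2GRAY);m=(g<40).astype(np.uint8)
    N,L,s,C=cv2.connectedComponentsWithStats(m);a=[]
    for i in range(1,N):
        q=S.T@(onz(n,C[i],.059)-AX);r=np.hypot(*q[:2])
        if 8<s[i,4]<80 and .079<r<.091: a.append(np.degrees(np.arctan2(q[1],q[0])))
    return np.round(sorted(a),1)
OFF=np.radians(-30)
E
python3 - <<'E'
from h import *
print(holes(cv2.imread("pics/top0.png")))
p=np.array(robot.read_ee_pos());robot.servo_line(p+[0,0,.14],None,.2)
robot.move_pose(pegpos(0,.21),pegatt(0,OFF))
print(robot.servo_line(pegpos(0,.09),None,.1,guard=8))
robot.close_gripper(30);print(robot.read_grip_width(),robot.read_ft_force(),robot.read_clock())
for a in np.radians(np.arange(10,121,10)):
    if robot.servo_line(pegpos(a,.09),pegatt(a,OFF),.04,guard=30): print("guard",np.degrees(a));break
print(robot.read_ft_force(),robot.read_ee_pos(),pegpos(a,.09),robot.read_grip_width())
robot.release();robot.dwell(.2);robot.servo_line(pegpos(a,.24),None,.15)
A=att(-PULL,S@[0,1,0]);K=lambda d:KM+PULL*(d-.019)
robot.move_pose(K(.2),A)
t=robot.grab_frame("top");cv2.imwrite("pics/t2.png",t);print(holes(t),robot.read_clock())
E
```

```text
[-120.4  -60.1   -0.3   60.6  120.1]
False
0.011805743847019911 [1.43348048 0.1850742  0.23237959] 11.325
[-1.47633057  5.94697558  2.69377635] [0.58450653 0.0507601  0.09019732] [0.58638556 0.04924082 0.09      ] 0.01202434116987801
[-118.5  -58.2    2.1   62.5  122.4] 19.775
```

View pics/t2.png

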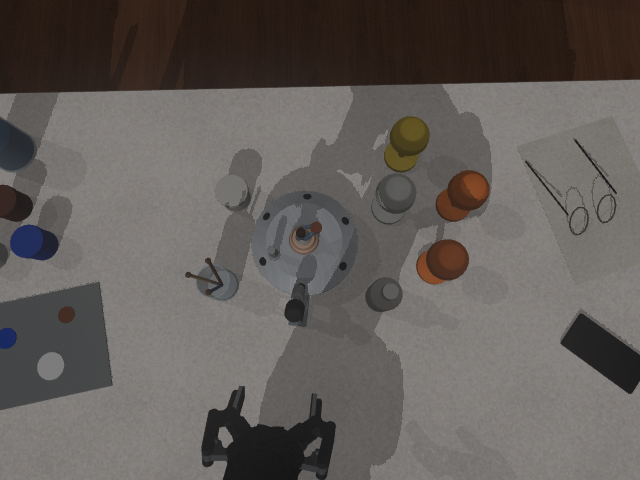

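The top view shows the figurine's bowl (316,228) now facing the white lamp, the peg at (273,252), and the rest unmoved. The holes are about 2° over, which is within the pin's capture, so I push the knob home.

```bash
python3 - <<'E'
from h import *
A=att(-PULL,S@[0,1,0]);T=lambda d:KM+PULL*(.014+d)
robot.close_gripper(40)
robot.servo_line(T(.04),A,.15)
g=robot.servo_line(T(-.004),A,.03,guard=28)
p=np.array(robot.read_ee_pos());print(g,"d=",(p-T(0))@PULL,robot.read_ft_force())
robot.servo_line(T(.05),A,.15);robot.release()
p=np.array(robot.read_ee_pos());robot.servo_line(p+PULL*.06,None,.2)
t=robot.grab_frame("top");print(holes(t));m=(t.max(2)<45).astype(np.uint8)
N,L,s,C=cv2.connectedComponentsWithStats(m)
print([(s[i].tolist(),C[i].round(1)) for i in range(1,N) if np.hypot(*(C[i]-(295,306)))<15 and s[i,4]>20])
print(robot.read_clock())
E
```

```text
False d= -0.0039034426069162707 [-3.35272368 -0.19502849  3.28306702]
[-118.3  -58.1    2.2   62.4  122.4]
[([285, 299, 20, 23, 370], array([294.5, 310.3]))]
24.95
```

```bash
python3 - <<'E'
from h import *
A=att(-PULL,S@[0,1,0]);T=lambda d:KM+PULL*(.014+d)
robot.close_gripper(40);print(robot.read_grip_width())
robot.servo_line(T(.035),A,.15);f0=np.array(robot.read_ft_force())
for d in(.024,.020,.016,.012,.008):
    g=robot.servo_line(T(d),A,.03,guard=20)
    p=np.array(robot.read_ee_pos());print(d,g,((p-T(0))@PULL).round(4),(S.T@(p-T(d))).round(4),((np.array(robot.read_ft_force())-f0)@PULL).round(1),robot.read_grip_width())
a,b=robot.grab_frame("side"),robot.grab_frame("top")
cv2.imwrite("pics/c3.png",np.hstack([cv2.resize(a[200:340,270:450],None,fx=2.2,fy=2.2),cv2.resize(b[230:370,200:380],None,fx=2.2,fy=2.2)]))
print(robot.read_clock())
E
```

```text
1.588817544093517e-05
0.024 False 0.0239 [-0.0001 -0.     -0.0001] 0.2 -1.4850033207317865e-05
0.02 False 0.0198 [-0.     -0.     -0.0002] -0.4 0.00016860621407009018
0.016 False 0.0158 [-0.0001 -0.0001 -0.0003] -1.1 0.00033670908539616034
0.012 False 0.0118 [-0.0001 -0.     -0.0003] -1.3 -0.0002644933204092067
0.008 False 0.0078 [-0.0001 -0.0001 -0.0003] -0.1 -0.0002640570607464859
28.1167
```

View pics/c3.png

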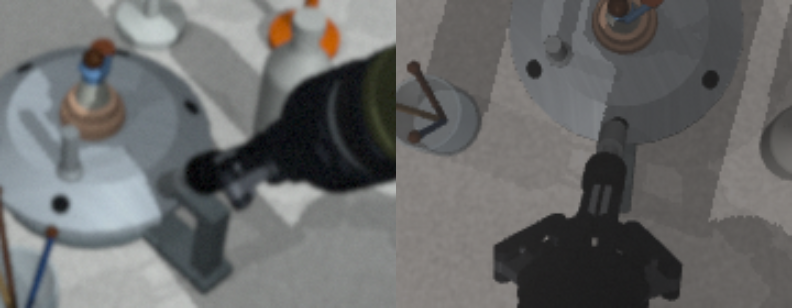

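```bash
python3 - <<'E'
from h import *
A=att(-PULL,S@[0,1,0]);T=lambda d:KM+PULL*(.014+d)
for d in(.004,.0,-.003,-.006,-.009):
    g=robot.servo_line(T(d),A,.03,guard=20)
    p=np.array(robot.read_ee_pos());print(d,g,((p-T(0))@PULL).round(4),(S.T@np.array(robot.read_ft_force())).round(1))
    if g: break
a,b=robot.grab_frame("side"),robot.grab_frame("top")
cv2.imwrite("pics/c4.png",np.hstack([cv2.resize(a[240:340,310:410],None,fx=4,fy=4,interpolation=2),cv2.resize(b[260:360,245:345],None,fx=4,fy=4,interpolation=2)]))
print(robot.read_clock())
E
```

```text
0.004 False 0.0038 [-0.3 -0.  -0.8]
0.0 False -0.0002 [-0.4 -0.2 -0.2]
-0.003 False -0.003 [-2.7  0.1  3.8]
-0.006 False -0.0061 [-0.8 -1.1  1.7]
-0.009 False -0.0092 [-0.1  0.3  0.6]
29.5333
```

View pics/c4.png

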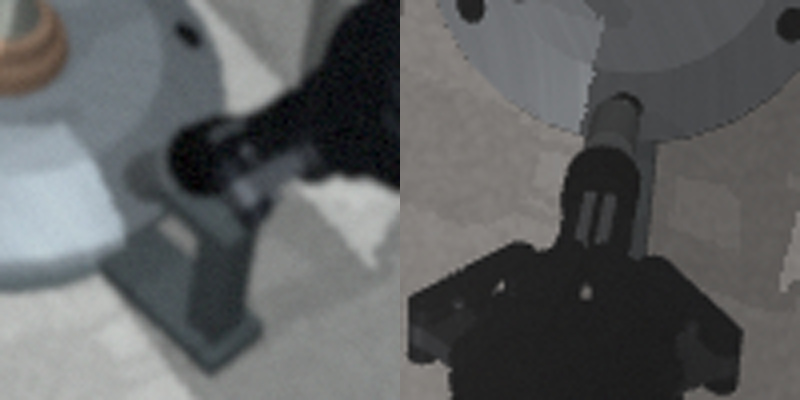

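The view shows the shut tips on the knob's face, with contact beginning only at TCP d≈-0.001, about 20 mm later than I assumed. The force falling towards the detent's middle means the stroke simply has to go on.

```bash
python3 - <<'E'
from h import *
A=att(-PULL,S@[0,1,0]);T=lambda d:KM+PULL*(.014+d)
for d in(-.013,-.017,-.020,-.022,-.024,-.026):
    g=robot.servo_line(T(d),A,.03,guard=22)
    p=np.array(robot.read_ee_pos());print(d,g,((p-T(0))@PULL).round(4),(S.T@np.array(robot.read_ft_force())).round(1))
    if g: break
robot.servo_line(T(.06),A,.15);robot.release()
t=robot.grab_frame("top");print(holes(t));m=(t.max(2)<45).astype(np.uint8)
a=robot.grab_frame("side")
cv2.imwrite("pics/c5.png",np.hstack([cv2.resize(a[220:360,270:410],None,fx=2.8,fy=2.8,interpolation=2),cv2.resize(t[230:370,225:365],None,fx=2.8,fy=2.8,interpolation=2)]))
print(robot.read_clock())
E
```

```text
-0.013 False -0.0132 [ 1.2 -0.3 -0.1]
-0.017 False -0.0172 [ 1.  -0.2 -1.2]
-0.02 False -0.0202 [-1.   0.2  0.2]
-0.022 False -0.0214 [-9.1 -0.5 11.1]
-0.024 False -0.0218 [-31.9  -0.8  40. ]
-0.026 False -0.0222 [-56.2  -1.4  68. ]
[-118.4  -58.3    2.1   62.   122.1]
32.7083
```

View pics/c5.png

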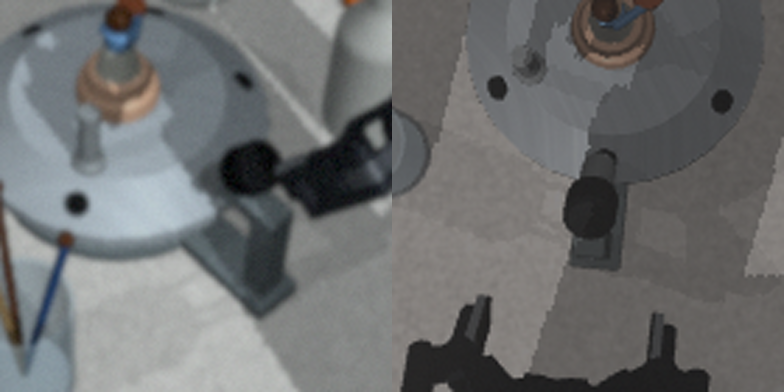

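The crop shows the knob back at (295.7,304.3), its home position, after a 20 mm stroke ending on a hard stop. Now the tug.

```bash
python3 - <<'E'
from h import *
p=np.array(robot.read_ee_pos());robot.servo_line(p+[0,0,.13],None,.2)
a=np.radians(121.5);Q=pegatt(a,OFF);P=pegpos(a,.09)
robot.move_pose(pegpos(a,.22),Q)
print(robot.servo_line(P,Q,.12,guard=8))
f0=np.array(robot.read_ft_force());robot.close_gripper(50)
t=S@np.array([-np.sin(a),np.cos(a),0])
F=lambda:-(np.array(robot.read_ft_force())-f0)@t
c0=(np.array(robot.read_ee_pos())-P)@t
print("grip",robot.read_grip_width(),F(),c0,robot.read_clock())
s=0;held=0;log=[]
for i in range(60):
    f=F();log.append((round(s*1e3,2),round(float(f),1)))
    if abs(f-10)<1.2:
        robot.dwell(.2);held+=1
        if held>=7: break
    else:
        e=10-f;s+=float(np.clip(e*6e-5,-5e-4,5e-4)); robot.servo_line(P+t*s,Q,.02)
        robot.dwell(.05)
    if s>.008 or robot.read_clock()>58: break
print(log,robot.read_ee_pos()-P,(np.array(robot.read_ft_force())-f0),robot.read_clock())
E
```

```text
False
grip 0.010526200760700618 -0.0016676661494569526 -8.250826663932168e-06 36.85
[(0.0, -0.0), (0.5, 0.1), (1.0, 2.5), (1.45, 4.1), (1.8, 5.2), (2.09, 5.8), (2.35, 5.8), (2.6, 7.5), (2.75, 6.3), (2.97, 6.9), (3.16, 7.3), (3.32, 7.5), (3.47, 7.7), (3.6, 8.5), (3.69, 8.5), (3.78, 9.2), (3.78, 9.2), (3.78, 9.7), (3.78, 8.6), (3.87, 8.8), (3.94, 10.1), (3.94, 8.9), (3.94, 9.7), (3.94, 9.7)] [-5.33992260e-04 -9.92608847e-05  3.29759846e-04] [ 6.7649601   5.46870766 -0.60711242] 43.35
```

```bash
python3 - <<'E'
from h import *
a=np.radians(121.5);Q=pegatt(a,OFF);P=pegpos(a,.09)
t=S@np.array([-np.sin(a),np.cos(a),0])
robot.servo_line(P+t*.0041,Q,.02);robot.dwell(1);print(-np.array(robot.read_ft_force())@t)
robot.servo_line(P+t*.0005,Q,.01);robot.release();robot.dwell(.2)
robot.servo_line(P+[0,0,.15],Q,.15)
robot.move_pose([.35,.0,.32],[np.pi,0,np.pi/2])
f=robot.grab_frame("top");print(holes(f),robot.read_ft_force(),robot.read_clock())
cv2.imwrite("pics/t6.png",f)
E
```

```text
9.085139313282426
[-176.8 -118.4  -58.2    2.2   62.4  122.1] [-0.31108237  0.13871354 -0.25344374] 49.7333
```

View pics/t6.png

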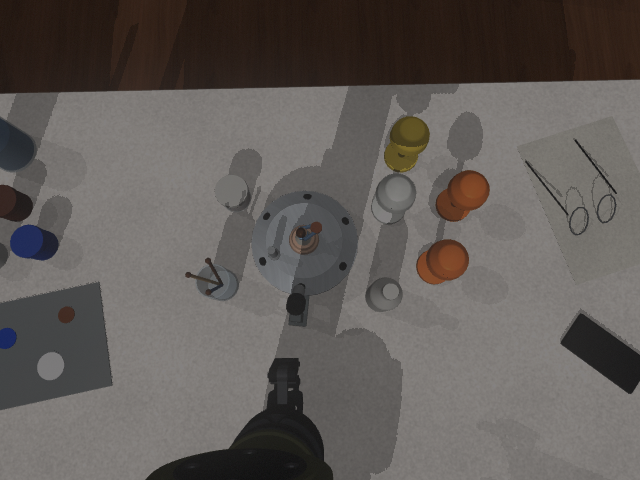

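The final view shows the knob home at (296,303), the figurine facing the white lamp, the table angle unchanged by the tug, and nothing displaced.

```bash
python3 -c "
from cell import robot
print(robot.hand_in())"
```

```text
the job is handed in; nothing more can be done
None
```

The job is handed in at about 50 s: the figurine faces the white lamp, the knob is home, and the lock held a tug of about 9–10 N. The push onto the knob's end stop peaked at about 88 N, under the 120 N limit.

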